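# Check a spindle collar on the stepped taper gauge

### The job

Find the spindle collar that belongs to the marked step of the taper gauge, that is the one collar of the three whose bore passes the upper steps and comes to a stop on the tapered top of the lowest step, the one with the two scribed lines. Lower it over the gauge in the gripper, without dropping it, until it stops there, then let go and leave it sitting level. Leave the other two collars where they lie.

Things in the scene. Friction and masses are not known exactly. Their poses are not given: they have to be found in the camera images.
- gauge: fixed aluminium stepped taper gauge, upright on a dark wooden foot 110 x 110 x 12 mm. Origin: on its axis, centre of the foot's underside; z up. Diameters by height over the origin (mm): 44 from 12 to 34 (lowest, marked step, two dark scribed lines); taper 44 to 32 from 34 to 42; 32 to 58 (middle step); taper 32 to 20 from 58 to 66; 20 to 82 (top step); nose tapers to 10 at the tip, 92
- collar_small_centre (a point): centre (half-way up, on the axis) of the small plain steel spindle collar: a ring 42 mm outside, 25 mm bore, 36 mm high, flat on the bench; z = bore axis. It would stop on the upper taper, above the marked step.
- collar_medium_centre (a point): centre (half-way up, on the axis) of the medium plain steel spindle collar: a ring 54 mm outside, 37 mm bore, 36 mm high, flat on the bench; z = bore axis. On the gauge its lower edge stops on the lower taper 39 mm above the gauge's origin, its centre then at 57 mm. 0.34 kg, give or take a third.
- collar_large_centre (a point): centre (half-way up, on the axis) of the large plain steel spindle collar: a ring 66 mm outside, 49 mm bore, 36 mm high, flat on the bench; z = bore axis. It would slide past the marked step down to the foot.

How it is judged (in metres and radians):
On the way:
1. the medium collar, held in the fingers, is lowered round the gauge to within about 15 mm of its stop (horizontal distance between collar_medium_centre and gauge below 0.01 m and z of collar_medium_centre in the frame of gauge below 0.072 m and contact force between the fingers and collar_medium above 0.5 N), for 0.05 s.
At the end, for the whole second after the job is handed in: The medium collar sits at rest round the gauge on the taper of the marked step: its centre within 8 mm of the gauge's axis and 50 to 63 mm above the gauge's origin (57 mm when home), level within 10 degrees (horizontal distance between collar_medium_centre and gauge below 0.008 m and z of collar_medium_centre in the frame of gauge between 0.05 and 0.063 m and angle between the z axis of collar_medium_centre and the z axis of gauge, either way round below 0.175 rad and linear speed of collar_medium below 0.02 m/s); the robot touches nothing.
It fails at once if the small or the large collar is moved more than 15 mm (distance of any of collar_small_centre, collar_large_centre from where it was at the start of the episode above 0.015 m).
It also fails if it takes over 48 s, if anything falls off the work surface, if the arm or the gripper's body presses on something with over 40 N, if the wrist force passes 120 N, or if a joint passes its speed limit or range.

### The arm

A 6-joint arm with a two-finger parallel gripper is mounted at the origin on the work surface. World frame = base frame: x ahead of the robot, y to its left, z up, the work surface at z = 0. Lengths are in m, angles in degrees, forces in N, time in s.
With the tool pointing down it reaches from about 0.425 to 0.95 m from the base axis. Payload 14.7 kg.
Tool frame: the origin (TCP) lies on the centre line of the jaws, within the pads' length; the fingertips stand 8 mm ahead of it and the grasp point (between the pads) lies 11 mm behind it; z points along the fingers, x is the direction in which the jaws open and shut, and the axes are right-handed (so a half turn about z gives the same grasp; the last joint's range is limited). The gripper opens to 85 mm and grips with 20 to 120 N. Pads are 22 mm wide; open, the fingers measure 114 mm over their backs; the gripper's body (76 mm by 85 mm) begins 54 mm behind the grasp point. The pads swing forward as they close: fully open they stand 13 mm farther back than shut.
Start: joints at [67.918, 27.513, 91.461, -0, 61.026, -2.67], TCP at [0.216, 0.613, 0.239] pointing down, gripper open.
Joint ranges: [-157.49, 157.49], [-46.99, 117.5], [13.45, 153.17], [-89.5, 269.5], [5.16, 153.95], [-167.48, 167.48]. Speed limits (degrees/s): [108.29, 108.29, 136.94, 172.46, 172.46, 172.46].

### API

Orientations are given as [roll, pitch, yaw] about the fixed x, y, z axes, in that order (R = Rz(yaw) Ry(pitch) Rx(roll)).
In Python, from station import status, optics, arm gives the robot as it stands.
- The arm moves only by the tool step_arm, never from a script. Its argument "deltas" is text: rows parted by semicolons, each of 5 numbers parted by spaces: the gripper's target within -1 to 1 (fully open at 1, half-way at 0, shut at -1), then the shift along the tool's x, y, z in mm, then the turn about the tool's z in degrees. A call has 1 to 5 rows; each row shifts and turns the commanded pose from where the row before left it, along the tool's axes as they then stand; what a row does not reach is not made up. A row lasts 1/8 s, in which the tool goes at most 62.5 mm and 10.7 degrees, less where a joint would pass 70% of its speed; a pose out of reach is approached as far as the arm can. A call is refused whole if a number of a shift passes 62.5 or a number of a turn 10.7, either way. A call with a gripper value outside its range is refused whole. The fingers move at their own pace and stop on an object; the grip force is fixed at half the most. Time passes only in rows, so rows that do not move let the fingers close. It gives the time, the measured TCP pose, the force and the opening at its end, in the units of the state.
- status.read_state(): the state, without advancing time (a new reading comes with each control period).
- optics.capture(name): name is "scene" or "top" or "wrist"; returns the picture (480x640x3 uint8, blue, green, red); there is no depth.
- optics.get_calibration(name): a dict with "K" (3x3 intrinsics, pixels), "R" (3x3) and "t" (3): a world point X has camera coordinates R X + t; the wrist camera has in their place "mount" (4x4, takes a point from camera to tool coordinates, whose origin is the TCP and whose axes are the tool frame's). Camera axes: x right, y down, z forward; pixel columns grow to the right and rows downward; lengths in m; the calibration is good to about 2 mm. The wrist camera is an equidistant fisheye: a pixel r from the principal point sees the ray r / f radians off the axis. A picture is of the moment at which its call begins: read the wrist's pose just before it. get_calibration takes no time and is no camera call.
- arm.close_job(): hands the job in, once; it reports no verdict.
The state is a dict: "time_s": time; "joints": joint angles; "qd": joint speeds; "tau": joint torques, N m; "position": TCP position; "tcp_rot": TCP orientation; "wrist_force": force on the tool from outside, world axes, zero at the start; "ft_torque": the same for the moment, N m; "gripper_width": opening from 0.0 (shut) to 1.0 (fully open).
Only numpy, scipy, OpenCV 4.12 (cv2) and the standard library are available. Lean on these libraries where they do the work, as an engineer would, in place of code of your own. Each camera call takes 0.05 s, during which the arm holds its last target.

## Working session

There is one attempt and no reset: what is moved stays moved. The work goes in short steps, Python scripts to look and compute and a tool call to move; the robot and the scene stay as the last step left them, time stands still between calls to the robot, and variables do not carry over. Pictures are saved under pics/ and viewed, and the job is handed in when it is done.

Besides the shell and the picture viewer there is one more tool, called after "Call:" in YAML: its name, and indented under it one key for each argument. step_arm: Moves the arm, as the interface text tells. Its arguments: {"type":"object","properties":{"deltas":{"type":"string"}},"required":["deltas"]}

```bash
mkdir -p pics; python3 - <<'E'
from station import status, optics
import cv2, numpy as np
np.set_printoptions(precision=4,suppress=True)
print(status.read_state())
for n in ["scene","top","wrist"]:
    cv2.imwrite(f"pics/{n}0.png",optics.capture(n)); print(n,optics.get_calibration(n))
E
```

```text
{'time_s': 0.0, 'joints': array([67.919 , 27.5495, 91.4955,  0.0013, 61.0272, -2.671 ]), 'qd': array([-0.0579,  0.0493, -0.0462, -0.0748,  0.06  , -0.0222]), 'tau': array([  0.0028, -95.0648, -43.0193,  -0.0001,   0.0121,   0.0001]), 'position': array([0.2158, 0.6127, 0.2387]), 'tcp_rot': array([-179.9955,    0.0721,   70.5894]), 'wrist_force': array([-0.399 ,  0.472 ,  0.2342]), 'ft_torque': array([-0.0061, -0.0089, -0.004 ]), 'gripper_width': 0.9963587005907015}
scene {'K': array([[536.5074,   0.    , 325.5967],
       [  0.    , 536.5074, 243.0125],
       [  0.    ,   0.    ,   1.    ]]), 'R': array([[-0.2108,  0.9775,  0.    ],
       [ 0.6295,  0.1358, -0.7651],
       [-0.7479, -0.1613, -0.6439]]), 't': array([ 0.0969, -0.3293,  1.1633])}
top {'K': array([[528.3206,   0.    , 320.1986],
       [  0.    , 528.3206, 242.4391],
       [  0.    ,   0.    ,   1.    ]]), 'R': array([[ 0.0057, -1.    , -0.006 ],
       [-0.9902, -0.0048, -0.1397],
       [ 0.1397,  0.0068, -0.9902]]), 't': array([0.013 , 0.5487, 0.8791])}
wrist {'K': array([[371.6483,   0.    , 315.6111],
       [  0.    , 371.6483, 239.4049],
       [  0.    ,   0.    ,   1.    ]]), 'mount': array([[ 1.    , -0.0001, -0.0003, -0.0012],
       [ 0.0002,  0.9459,  0.3244, -0.0838],
       [ 0.0003, -0.3244,  0.9459, -0.1347],
       [ 0.    ,  0.    ,  0.    ,  1.    ]])}
```

View pics/scene0.png

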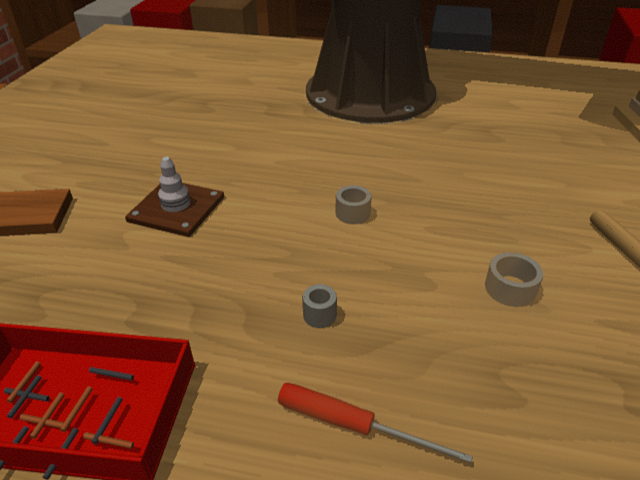

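View pics/top0.png

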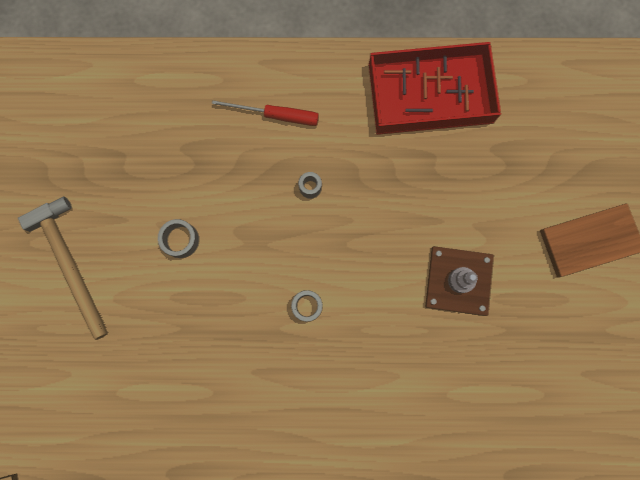

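View pics/wrist0.png

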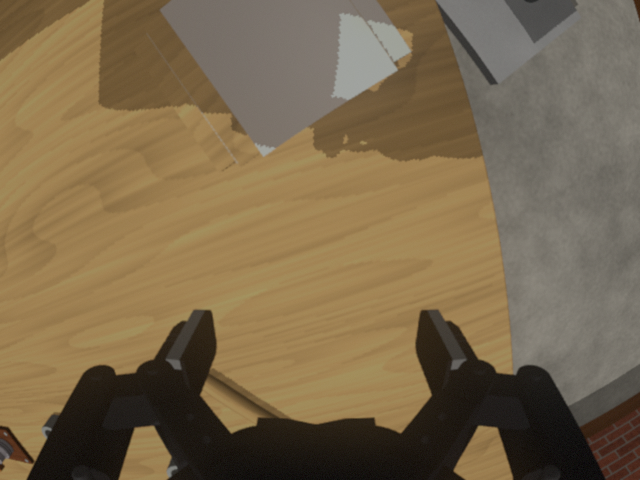

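Top view: medium collar near (307,306), small at (310,185), large at (178,239), and the gauge foot at about (460,281). Next I'll segment them.

```bash
cat > h.py <<'E'
import numpy as np, cv2
from station import status, optics
np.set_printoptions(precision=4,suppress=True)
def cast(name,uv,z):
    c=optics.get_calibration(name); K,R,t=map(np.array,(c["K"],c["R"],c["t"]))
    o=-R.T@t; d=R.T@np.linalg.inv(K)@np.array([uv[0],uv[1],1.])
    return o+d*(z-o[2])/d[2]
def proj(name,X):
    c=optics.get_calibration(name); p=c["K"]@(c["R"]@np.array(X)+c["t"]); return p[:2]/p[2]
E
python3 - <<'E'
from h import *
for n,cs in {"top":[(307,306),(460,281)],"scene":[(353,205),(175,195)]}.items():
    im=cv2.imread(f"pics/{n}0.png"); t=[]
    for (x,y) in cs:
        t.append(cv2.resize(im[y-45:y+45,x-50:x+50],(400,360),interpolation=cv2.INTER_NEAREST))
    cv2.imwrite(f"pics/z_{n}.png",np.hstack(t))
    s=cv2.cvtColor(im,cv2.COLOR_BGR2HSV)
    m=((s[...,1]<75)).astype(np.uint8)
    cv2.imwrite(f"pics/m_{n}.png",m*255)
    cc,h=cv2.findContours(m,cv2.RETR_CCOMP,cv2.CHAIN_APPROX_NONE)
    for i,c in enumerate(cc):
        if 60<cv2.contourArea(c)<3000: print(n,i,cv2.contourArea(c),cv2.fitEllipse(c),h[0][i][3],cv2.boundingRect(c))
E
```

```text
top 2 726.5 ((306.3642272949219, 305.447998046875), (30.33089256286621, 30.584320068359375), 60.37637710571289) -1 (291, 290, 32, 32)
top 3 368.5 ((306.5290832519531, 305.642578125), (21.515954971313477, 21.93653106689453), 27.278493881225586) 2 (296, 295, 23, 23)
top 4 552.0 ((462.3701477050781, 279.61578369140625), (24.967708587646484, 28.361927032470703), 81.27333068847656) -1 (448, 267, 30, 26)
top 7 1182.0 ((177.62835693359375, 238.163818359375), (37.2081413269043, 40.57796096801758), 110.40735626220703) -1 (158, 219, 41, 39)
top 8 468.5 ((178.08746337890625, 238.45555114746094), (22.23883628845215, 26.940828323364258), 34.483192443847656) 7 (166, 226, 25, 26)
top 9 769.0 ((42.47858428955078, 213.8932647705078), (17.598299026489258, 63.81780242919922), 63.85453414916992) -1 (18, 197, 53, 35)
top 10 453.0 ((309.63653564453125, 184.25180053710938), (22.750307083129883, 25.538864135742188), 175.77969360351562) -1 (298, 172, 24, 26)
top 11 100.0 ((309.7002868652344, 184.81350708007812), (9.969914436340332, 13.100075721740723), 82.52215576171875) 10 (303, 180, 14, 11)
top 13 103.0 ((
[... 1479 characters left out ...]
6, 42, 28)
scene 25 521.0 ((352.9562072753906, 195.47254943847656), (19.37468147277832, 34.37626266479492), 91.224365234375) -1 (336, 186, 35, 20)
scene 26 268.0 ((353.3722229003906, 195.2058563232422), (13.80313777923584, 25.006607055664062), 91.45724487304688) 25 (340, 188, 27, 15)
scene 27 1097.0 ((171.96884155273438, 189.1761016845703), (27.480932235717773, 57.41763687133789), 166.83299255371094) -1 (158, 156, 32, 56)
scene 143 2442.5 ((461.27508544921875, 28.155717849731445), (48.76382064819336, 69.30207824707031), 92.3167953491211) -1 (430, 5, 62, 47)
scene 163 1390.5 ((104.06790161132812, 14.81143569946289), (30.36967658996582, 70.82293701171875), 75.21890258789062) -1 (74, 0, 69, 38)
```

View pics/z_top.png

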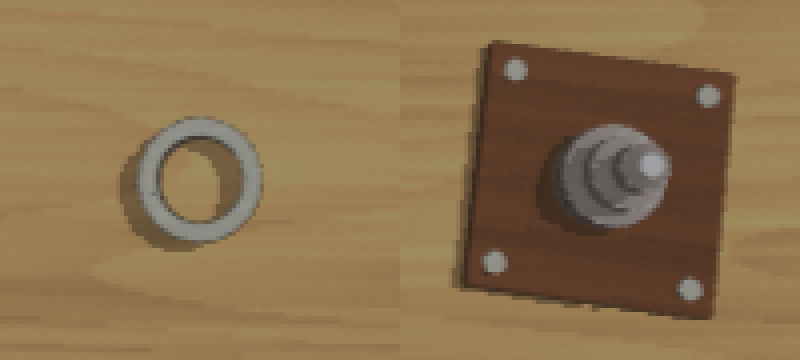

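View pics/z_scene.png

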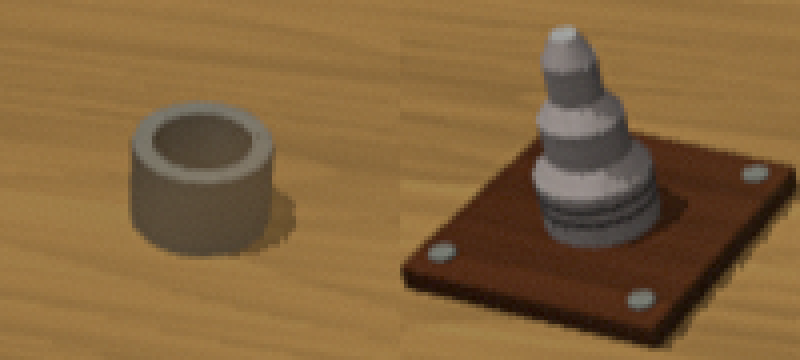

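```bash
python3 - <<'E'
from h import *
print("med",cast("top",(306.4,305.5),.036),cast("scene",(353.1,195.4),.036))
for n,(x0,y0,x1,y1) in {"top":(425,245,498,318),"scene":(125,180,226,236)}.items():
    im=cv2.imread(f"pics/{n}0.png"); s=cv2.cvtColor(im,cv2.COLOR_BGR2HSV)
    m=((s[...,1]<90)&(s[...,2]>90)).astype(np.uint8); r=np.zeros_like(m); r[y0:y1,x0:x1]=m[y0:y1,x0:x1]
    k,l,st,ce=cv2.connectedComponentsWithStats(r)
    P=[]
    for a,c in zip(st[1:],ce[1:]):
        print(n,a,c)
        if 10<a[4]<60: P.append(cast(n,c,.013))
    print(np.array(P),np.mean(P,0))
    # foot contour
print("tip",cast("top",(472.7,276.8),.092),cast("scene",(166,158.3),.092))
E
```

```text
med [0.4398 0.039  0.036 ] [0.4457 0.039  0.036 ]
top [436 250   6   6  27] [438.4815 252.8889]
top [484 257   6   6  28] [486.6786 259.6786]
top [451 267  27  26 451] [464.2062 279.0732]
top [430 298   7   7  33] [433.1212 301.0606]
top [479 305   7   6  30] [482.1667 307.8   ]
[[ 0.5345 -0.1944  0.013 ]
 [ 0.5228 -0.2794  0.013 ]
 [ 0.4493 -0.1828  0.013 ]
 [ 0.438  -0.2683  0.013 ]] [ 0.4861 -0.2312  0.013 ]
scene [159 180  20   5  81] [168.0617 181.7037]
scene [158 189  28  12 214] [170.2804 195.014 ]
scene [211 191   6   4  20] [213.45 192.65]
scene [132 211   7   4  22] [134.7273 212.5455]
scene [182 222   6   5  23] [184.5652 224.3913]
[[ 0.4522 -0.1825  0.013 ]
 [ 0.5265 -0.279   0.013 ]
 [ 0.5376 -0.194   0.013 ]] [ 0.5054 -0.2185  0.013 ]
tip [ 0.4862 -0.2314  0.092 ] [ 0.4902 -0.2291  0.092 ]
```

```bash
cat >> h.py <<'E'
from scipy.spatial.transform import Rotation as Ro
def todelta(target,s=None):
    s=s or status.read_state(); R=Ro.from_euler('xyz',s["tcp_rot"],degrees=True).as_matrix()
    return R.T@(np.array(target)-s["position"])*1000
def wpoint(uv,z,s):  # fisheye pixel -> plane z
    c=optics.get_calibration("wrist"); K=c["K"]; d=np.array([uv[0]-K[0,2],uv[1]-K[1,2]]); r=np.hypot(*d); th=r/K[0,0]
    ray=np.array([*(np.sin(th)*d/max(r,1e-9)),np.cos(th)])
    M=c["mount"]; R=Ro.from_euler('xyz',s["tcp_rot"],degrees=True).as_matrix()
    o=s["position"]+R@M[:3,3]; v=R@M[:3,:3]@ray
    return o+v*(z-o[2])/v[2]
E
python3 - <<'E'
from h import *
s=status.read_state()
for p in [(.37,.40,.2387),(.45,.2,.2387),(.443,.039,.2387)]: print(todelta(p,s))
E
```

```text
[-149.4627  216.0692    0.2425]
[-311.4999  357.9985    0.3799]
[-465.6725  404.9112    0.5169]
```

Call:
step_arm:
  deltas: "1 -30 43 0 0;1 -30 43 0 0;1 -30 43 0 0;1 -30 43 0 0;1 -30 43 0 0"

```text
time_s: 0.78
position: [0.3696, 0.3987, 0.2393]
tcp_rot: [180.0, 0.0, 70.6]
wrist_force: [0.7, 0.5, -0.3]
gripper_width: 1.001
```

Call:
step_arm:
  deltas: "1 -40 35 0 0;1 -40 35 0 0;1 -40 35 0 0;1 -42 37 0 0"

```text
time_s: 1.27
position: [0.4494, 0.1986, 0.2393]
tcp_rot: [180.0, -0.0, 70.6]
wrist_force: [1.3, -0.4, -0.5]
gripper_width: 1.004
```

Call:
step_arm:
  deltas: "1 -50 15 0 0;1 -52 16 0 0;1 -52 16 0 0;1 0 0 0 0;1 0 0 0 0"

```text
time_s: 1.9
position: [0.4422, 0.0392, 0.2393]
tcp_rot: [-180.0, -0.0, 70.5]
wrist_force: [0.3, 0.3, -0.4]
gripper_width: 1.0
```

```bash
python3 - <<'E'
from h import *
s=status.read_state(); print(s)
im=optics.capture("wrist"); cv2.imwrite("pics/w1.png",im)
print(todelta((.443,.039,.1),s))
E
```

```text
{'time_s': 1.9, 'joints': array([  1.1473,  10.9528, 117.2405,   0.015 ,  51.8039, -69.3818]), 'qd': array([ 1.7482,  0.1687, -0.2248,  0.1296, -0.0097,  0.0355]), 'tau': array([ -2.4356, -59.669 , -37.7317,  -0.1433,   0.0209,  -0.1449]), 'position': array([0.4422, 0.0392, 0.2393]), 'tcp_rot': array([-179.9985,   -0.012 ,   70.5198]), 'wrist_force': array([ 0.3289,  0.3457, -0.3737]), 'ft_torque': array([0.0793, 0.003 , 0.0348]), 'gripper_width': 1.000135165868671}
[  0.0129   0.833  139.312 ]
```

View pics/w1.png

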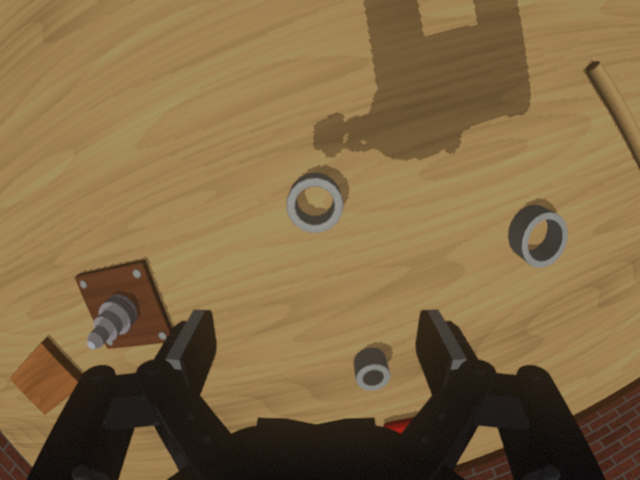

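Wrist view: medium collar's rim ring centred near (315,205), with the gauge at lower left. Now the rim ellipse.

```bash
cat >> h.py <<'E'
def ring(im,box,thr=130,sat=75):
    x0,y0,x1,y1=box; s=cv2.cvtColor(im,cv2.COLOR_BGR2HSV)
    m=((s[...,1]<sat)&(s[...,2]>thr)).astype(np.uint8); r=np.zeros_like(m); r[y0:y1,x0:x1]=m[y0:y1,x0:x1]
    cc,h=cv2.findContours(r,cv2.RETR_CCOMP,cv2.CHAIN_APPROX_NONE)
    return [(cv2.contourArea(c),cv2.fitEllipse(c),h[0][i][3]) for i,c in enumerate(cc) if cv2.contourArea(c)>100]
E
python3 - <<'E'
from h import *
s=status.read_state(); im=cv2.imread("pics/w1.png")
for e in ring(im,(280,165,350,240)): print(e, wpoint(e[1][0],.036,s), todelta(wpoint(e[1][0],.036,s)))
E
```

```text
(2282.0, ((314.206787109375, 205.62643432617188), (52.849098205566406, 55.06478500366211), 92.68596649169922), np.int32(-1)) [0.4402 0.0378 0.036 ] [ -2.6029  -1.2463 203.2824]
(1320.0, ((314.1446533203125, 205.8338623046875), (40.01382064819336, 42.08860397338867), 94.26849365234375), np.int32(0)) [0.4404 0.0376 0.036 ] [ -2.6612  -1.0464 203.2824]
```

Call:
step_arm:
  deltas: "1 -2 -1 40 0;1 0 0 50 0;1 0 0 50 0;1 0 0 10 0;1 0 0 0 0"

```text
time_s: 2.58
position: [0.4406, 0.0384, 0.0895]
tcp_rot: [-179.9, 0.0, 70.7]
wrist_force: [-0.1, -0.9, -0.4]
gripper_width: 1.003
```

```bash
python3 - <<'E'
from h import *
s=status.read_state(); print(s["position"],s["tcp_rot"])
im=optics.capture("wrist"); cv2.imwrite("pics/w2.png",im)
for e in ring(im,(215,180,420,400)): print(e, wpoint(e[1][0],.036,s), todelta(wpoint(e[1][0],.036,s),s))
E
```

```text
[0.4406 0.0384 0.0895] [-179.9454    0.0186   70.6582]
(1582.0, ((315.8411865234375, 276.3581237792969), (66.6990737915039, 85.8833236694336), 90.27764129638672), np.int32(-1)) [0.4426 0.0365 0.036 ] [-1.1248  2.5228 53.5441]
```

View pics/w2.png

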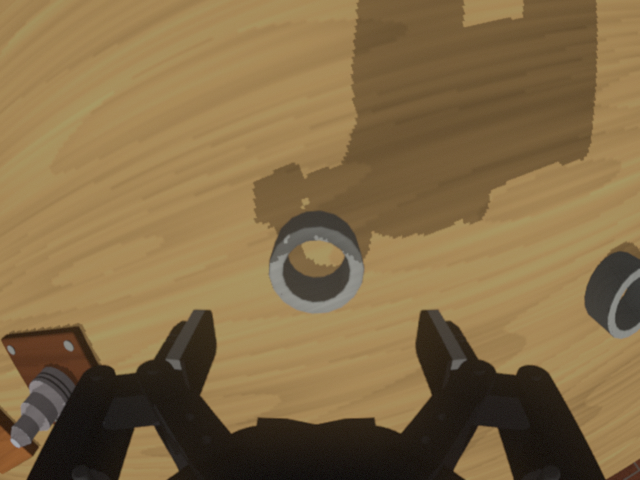

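The rim spans columns 269–364 and rows about 226–313 (the upper part is in shadow), so its centre is about (316.5, 270).

```bash
python3 - <<'E'
from h import *
s=status.read_state()
for uv in [(316.5,270),(316.5,226),(316.5,313.5),(269,268),(364,268)]: print(uv, todelta(wpoint(uv,.036,s),s))
E
```

```text
(316.5, 270) [-0.7593 -1.0088 54.3113]
(316.5, 226) [ -0.7755 -26.4839  54.291 ]
(316.5, 313.5) [-0.7368 26.9298 54.3336]
(269, 268) [-27.1868  -2.1331  54.3023]
(364, 268) [25.6836 -2.1153 54.3186]
```

Call:
step_arm:
  deltas: "1 -0.7 0 40 0;1 0 0 25 0;1 0 0 8 0;1 0 0 0 0;-1 0 0 0 0"

```text
time_s: 3.25
position: [0.4412, 0.0371, 0.0175]
tcp_rot: [179.9, -0.0, 70.6]
wrist_force: [-1.7, -0.1, 1.0]
gripper_width: 0.814
```

Call:
step_arm:
  deltas: "-1 0 0 0 0;-1 0 0 0 0;-1 0 0 0 0;-1 0 0 0 0;-1 0 0 0 0"

```text
time_s: 3.88
position: [0.4411, 0.0371, 0.0177]
tcp_rot: [179.9, -0.0, 70.6]
wrist_force: [-3.0, 0.4, 28.3]
gripper_width: 0.618
```

Call:
step_arm:
  deltas: "-1 0 0 0 0;-1 0 0 0 0;-1 0 0 0 0"

```text
time_s: 4.25
position: [0.4411, 0.0371, 0.0177]
tcp_rot: [179.9, -0.0, 70.6]
wrist_force: [-3.0, -0.1, 28.9]
gripper_width: 0.618
```

Call:
step_arm:
  deltas: "-1 0 0 -5 0;-1 0 0 -15 0;-1 0 0 -40 0;-1 0 0 -50 0;-1 0 0 -50 0"

```text
time_s: 4.88
position: [0.4398, 0.037, 0.1781]
tcp_rot: [-180.0, 0.0, 70.6]
wrist_force: [1.4, -0.9, -2.9]
gripper_width: 0.612
```

Call:
step_arm:
  deltas: "-1 0 0 -23 0;-1 0 0 0 0;-1 0 0 0 0"

```text
time_s: 5.25
position: [0.4397, 0.0371, 0.1987]
tcp_rot: [-180.0, 0.0, 70.6]
wrist_force: [-0.4, 0.0, -2.0]
gripper_width: 0.617
```

```bash
python3 - <<'E'
from h import *
s=status.read_state(); print(s["position"],s["tcp_rot"],s["wrist_force"],s["gripper_width"])
im=optics.capture("wrist"); cv2.imwrite("pics/w3.png",im)
print(todelta((.4862,-.2313,.2),s))
E
```

```text
[0.4397 0.0371 0.1987] [-179.9517    0.0182   70.5871] [-0.3851  0.0485 -1.9547] 0.6166721852679792
[-237.6439  133.0354   -1.3673]
```

View pics/w3.png

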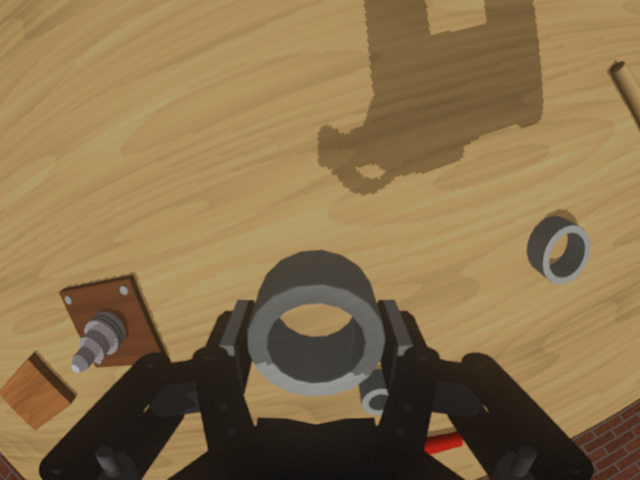

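Collar held (rim columns 247–385), gauge at left around (95,340). I'll go to a spot where the wrist camera sits above the gauge.

Call:
step_arm:
  deltas: "-1 -40 34 0 0;-1 -40 34 0 0;-1 -40 34 0 0;-1 -40 34 0 0;-1 -40 34 0 0"

```text
time_s: 5.92
position: [0.5339, -0.2096, 0.1976]
tcp_rot: [-179.9, -0.0, 70.6]
wrist_force: [1.1, 0.3, -3.1]
gripper_width: 0.615
```

Call:
step_arm:
  deltas: "-1 -38 33 0 0;-1 0 0 0 0;-1 0 0 0 0;-1 0 0 0 0"

```text
time_s: 6.42
position: [0.552, -0.2537, 0.1986]
tcp_rot: [-179.9, -0.0, 70.6]
wrist_force: [-0.1, -0.3, -3.0]
gripper_width: 0.616
```

```bash
python3 - <<'E'
from h import *
s=status.read_state(); print(s["position"],s["tcp_rot"],s["qd"],s["wrist_force"],s["gripper_width"])
im=optics.capture("wrist"); cv2.imwrite("pics/w4.png",im)
cv2.imwrite("pics/t4.png",optics.capture("top"))
E
```

```text
[ 0.552  -0.2537  0.1986] [-179.9067   -0.0179   70.636 ] [ 0.1685 -0.4639 -0.3374 -0.0436 -0.0327 -0.0594] [-0.0961 -0.2574 -2.9945] 0.6160871154205263
```

View pics/w4.png

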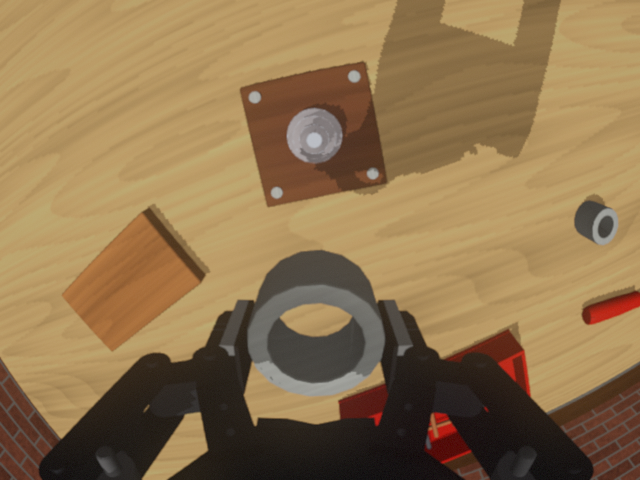

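Screws are at (255,97), (354,76), (373,174), (277,193) and the gauge tip at (314,141); the held rim spans columns 247–385.

```bash
python3 - <<'E'
from h import *
s=status.read_state(); im=cv2.imread("pics/w4.png")
g=cv2.cvtColor(im,cv2.COLOR_BGR2HSV); P=[]
for x,y in [(255,97),(354,76),(373,174),(277,193)]:
    m=((g[y-9:y+9,x-9:x+9,1]<80)&(g[y-9:y+9,x-9:x+9,2]>100)); v,u=np.nonzero(m); uv=(x-9+u.mean(),y-9+v.mean())
    P.append(wpoint(uv,.013,s)); print(uv,m.sum(),P[-1])
G=np.mean(P,0); print("foot",G, "tip",wpoint((314.3,140.8),.092,s))
# collar rim: grey-level threshold edges
c=im[260:410,230:400]; cv2.imwrite("pics/c4.png",cv2.resize(c,None,fx=4,fy=4,interpolation=cv2.INTER_NEAREST))
for uv in [(247,335),(385,335),(316,282),(316,396.5)]: print(todelta(wpoint(uv,s["position"][2]+.018,s),s))
E
```

```text
(np.float64(254.3875968992248), np.float64(96.89147286821705)) 129 [ 0.4385 -0.2704  0.013 ]
(np.float64(353.7557251908397), np.float64(75.93893129770993)) 131 [ 0.4498 -0.1851  0.013 ]
(np.float64(372.36842105263156), np.float64(173.26315789473685)) 114 [ 0.5355 -0.1966  0.013 ]
(np.float64(276.38655462184875), np.float64(192.30252100840337)) 119 [ 0.5238 -0.2819  0.013 ]
foot [ 0.4869 -0.2335  0.013 ] tip [ 0.4875 -0.2333  0.092 ]
[-27.1757  -5.5361 -18.0003]
[ 25.0094  -5.5202 -17.9943]
[ -1.0942 -28.1046 -17.9858]
[ -1.0764  25.6216 -18.0132]
```

View pics/c4.png

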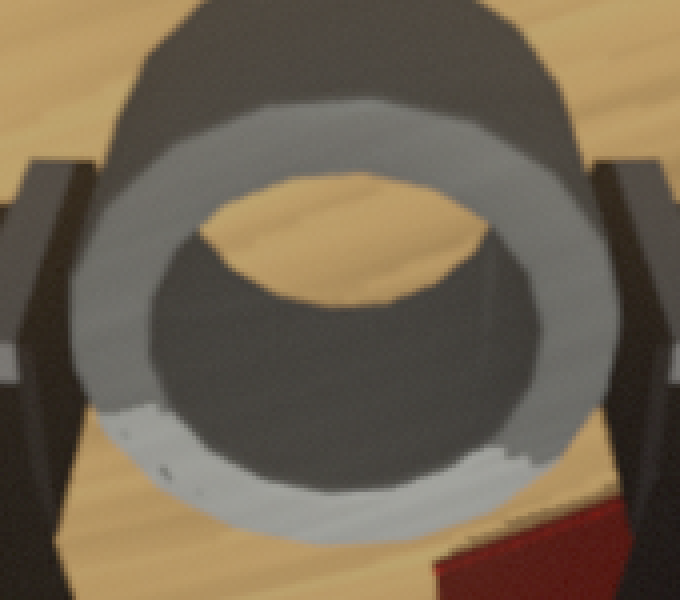

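```bash
python3 - <<'E'
from h import *
s=status.read_state()
print(todelta((.4872,-.2334,.1986),s)-[-1.1,-.8,0], todelta((.4862,-.2313,.1986),s)-[0,-1.5,0])
im=cv2.imread("pics/t4.png"); cv2.imwrite("pics/t4c.png",cv2.resize(im[200:360,380:580],None,fx=3,fy=3))
E
```

```text
[ -1.1835 -67.55     0.6277] [ -0.6336 -68.4895   0.6287]
```

Call:
step_arm:
  deltas: "-1 -0.9 -34 0 0;-1 0 -34 0 0;-1 0 0 30 0;-1 0 0 35 0;-1 0 0 0 0"

```text
time_s: 7.15
position: [0.4868, -0.2319, 0.1328]
tcp_rot: [-179.8, -0.0, 70.6]
wrist_force: [-0.1, -0.1, -2.3]
gripper_width: 0.615
```

Call:
step_arm:
  deltas: "-1 0 0 0 0;-1 0 0 0 0"

```text
time_s: 7.4
position: [0.4891, -0.2334, 0.1356]
tcp_rot: [179.9, 0.0, 70.6]
wrist_force: [-0.2, -0.7, -1.2]
gripper_width: 0.617
```

```bash
python3 - <<'E'
from h import *
s=status.read_state(); print(s["position"],s["wrist_force"],s["gripper_width"])
t=[]
for n,(x,y) in {"wrist":(316,330),"scene":(172,165)}.items():
    im=optics.capture(n); cv2.imwrite(f"pics/{n}5.png",im); h,k=(75,100) if n=="wrist" else (60,80)
    t.append(cv2.resize(im[y-h:y+h,x-k:x+k],(400,300),interpolation=cv2.INTER_NEAREST))
cv2.imwrite("pics/c5.png",np.hstack(t))
E
```

```text
[ 0.4891 -0.2334  0.1356] [-0.1962 -0.6738 -1.1984] 0.6172189973149622
```

View pics/c5.png

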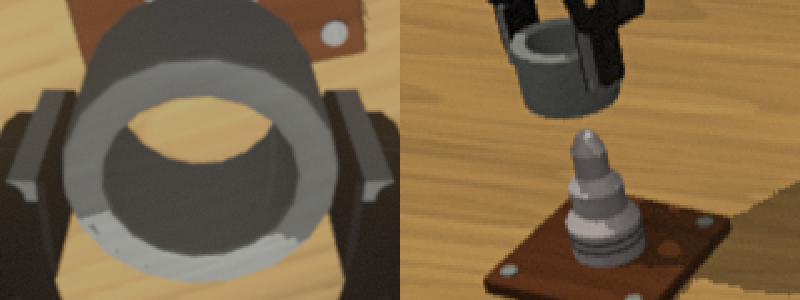

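Scene view: the collar hangs above the gauge, perhaps slightly to the left. I'll quantify that in the scene and top images.

```bash
python3 - <<'E'
from h import *
for i in range(3):
    s=status.read_state(); print(s["time_s"],s["position"],s["qd"][:3])
    im=optics.capture(["scene","top","wrist"][i]); cv2.imwrite("pics/%s6.png"%["scene","top","wrist"][i],im)
im=cv2.imread("pics/scene6.png")
a=cv2.resize(im[100:160,130:210],None,fx=7,fy=7,interpolation=cv2.INTER_NEAREST)
cv2.imwrite("pics/c6.png",a)
im=cv2.imread("pics/top6.png"); cv2.imwrite("pics/c6t.png",cv2.resize(im[220:340,400:540],None,fx=5,fy=5,interpolation=cv2.INTER_NEAREST))
for n in ("scene","top"):
  for z in (.1176,.1536): print(n,z,proj(n,(.4880,-.2325,z)))
E
```

```text
7.5 [ 0.4888 -0.2334  0.1353] [-0.0875  0.3324  0.2502]
7.55 [ 0.4886 -0.2333  0.1351] [0.005  0.2682 0.1958]
7.6 [ 0.4885 -0.2333  0.1349] [-0.0595  0.3052  0.2145]
scene 0.1176 [160.9547 141.5878]
scene 0.1536 [155.7768 118.3464]
top 0.1176 [477.9491 274.4272]
top 0.1536 [484.891  272.5161]
```

View pics/c6.png

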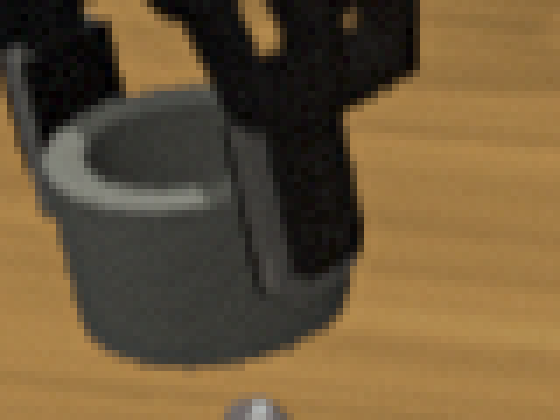

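View pics/c6t.png

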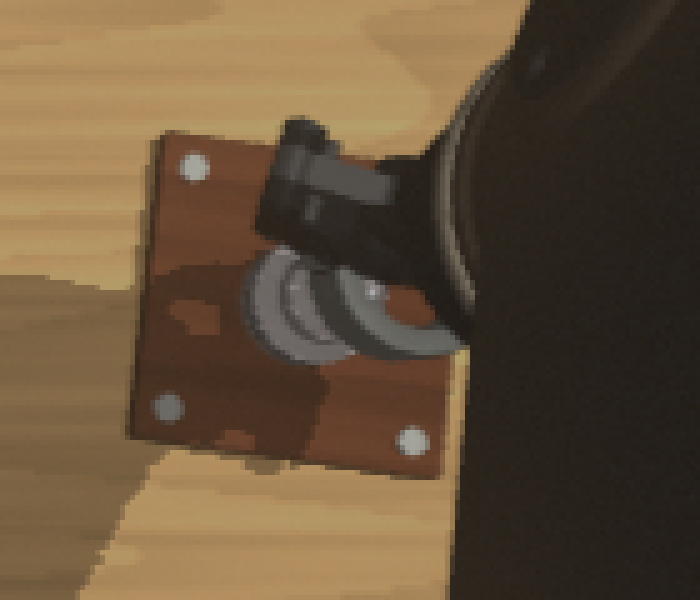

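Call:
step_arm:
  deltas: "-1 0 0 10 0;-1 0 0 10 0;-1 0 0 10 0;-1 0 0 5 0;-1 0 0 0 0"

```text
time_s: 8.28
position: [0.488, -0.233, 0.0988]
tcp_rot: [-179.9, -0.0, 70.6]
wrist_force: [1.1, 0.2, -1.9]
gripper_width: 0.611
```

Call:
step_arm:
  deltas: "-1 0 0 0 0;-1 0 0 0 0;-1 0 0 0 0;-1 0 0 0 0;-1 0 0 0 0"

```text
time_s: 8.9
position: [0.4883, -0.2331, 0.0994]
tcp_rot: [180.0, 0.0, 70.6]
wrist_force: [0.0, -0.1, -1.2]
gripper_width: 0.614
```

```bash
python3 - <<'E'
from h import *
s=status.read_state(); print(s["position"],s["wrist_force"],s["gripper_width"],s["qd"])
im=optics.capture("wrist"); cv2.imwrite("pics/w7.png",im)
cv2.imwrite("pics/c7.png",cv2.resize(im[260:410,230:400],None,fx=4,fy=4,interpolation=cv2.INTER_NEAREST))
E
```

```text
[ 0.4883 -0.2331  0.0994] [ 0.004  -0.0795 -1.235 ] 0.6137191421284748 [-0.0115  0.1173  0.0313 -0.1285  0.1007 -0.1023]
```

View pics/c7.png

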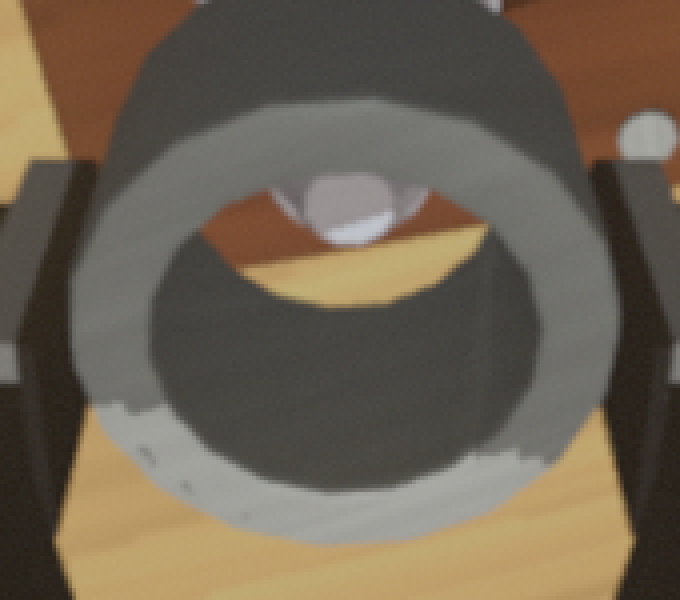

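```bash
python3 - <<'E'
from h import *
s=status.read_state(); f=lambda u,v:(230+u/4,260+v/4)
for uv,z in [((350,244),.092),((350,205),.092),((303,205),.092),((397,205),.092)]: print("tip",todelta(wpoint(f(*uv),z,s),s))
for uv in [(70,320),(618,320),(344,98),(344,543)]: print("rim",todelta(wpoint(f(*uv),s["position"][2]+.018,s),s))
E
```

```text
tip [-0.4013  3.308   7.3362]
tip [-0.4119 -1.7393  7.336 ]
tip [-5.5671 -1.7312  7.3361]
tip [ 4.745  -1.7232  7.3359]
rim [-27.1897  -3.2197 -17.9994]
rim [ 25.0231  -3.2083 -18.0008]
rim [ -1.0941 -27.1438 -18.0012]
rim [ -1.0767  25.1946 -17.9988]
```

The tip flat is at about (317.5,311) inside the bore, under 1 mm off centre. I'll trim that and continue down.

Call:
step_arm:
  deltas: "-1 1 -0.7 0 0;-1 0 0 6 0;-1 0 0 6 0;-1 0 0 6 0;-1 0 0 0 0"

```text
time_s: 9.57
position: [0.4876, -0.2317, 0.0806]
tcp_rot: [-179.9, -0.0, 70.6]
wrist_force: [0.0, 0.1, -2.6]
gripper_width: 0.613
```

Call:
step_arm:
  deltas: "-1 0 0 3 0;-1 0 0 3 0;-1 0 0 3 0;-1 0 0 0 0"

```text
time_s: 10.07
position: [0.4878, -0.2319, 0.0721]
tcp_rot: [-180.0, -0.0, 70.6]
wrist_force: [0.2, -0.1, -2.2]
gripper_width: 0.615
```

Call:
step_arm:
  deltas: "-1 0 0 3 0;-1 0 0 3 0;-1 0 0 3 0;-1 0 0 0 0"

```text
time_s: 10.58
position: [0.4878, -0.2319, 0.063]
tcp_rot: [-180.0, -0.0, 70.6]
wrist_force: [0.8, 0.5, -2.9]
gripper_width: 0.615
```

Call:
step_arm:
  deltas: "-1 0 0 1.5 0;-1 0 0 1.5 0;-1 0 0 0 0"

```text
time_s: 10.95
position: [0.4879, -0.232, 0.0602]
tcp_rot: [-180.0, 0.0, 70.6]
wrist_force: [-0.6, -0.0, -1.7]
gripper_width: 0.616
```

Call:
step_arm:
  deltas: "-1 0 0 1 0;-1 0 0 1 0;-1 0 0 0 0"

```text
time_s: 11.32
position: [0.4879, -0.2319, 0.0582]
tcp_rot: [-180.0, -0.0, 70.6]
wrist_force: [0.3, 0.2, -2.6]
gripper_width: 0.611
```

Call:
step_arm:
  deltas: "-1 0 0 1 0;-1 0 0 0 0;-1 0 0 0 0"

```text
time_s: 11.7
position: [0.4879, -0.232, 0.0573]
tcp_rot: [180.0, 0.0, 70.6]
wrist_force: [0.2, 0.9, -2.4]
gripper_width: 0.614
```

Call:
step_arm:
  deltas: "-1 0 0 1 0;-1 0 0 0 0;-1 0 0 0 0"

```text
time_s: 12.08
position: [0.488, -0.232, 0.0564]
tcp_rot: [180.0, 0.0, 70.6]
wrist_force: [-1.6, -1.5, -0.0]
gripper_width: 0.613
```

Call:
step_arm:
  deltas: "-1 0 0 1 0;-1 0 0 0 0;-1 0 0 0 0"

```text
time_s: 12.45
position: [0.4882, -0.2322, 0.0558]
tcp_rot: [180.0, 0.0, 70.6]
wrist_force: [-2.3, -1.4, 9.7]
gripper_width: 0.612
```

Contact at the expected height (about 10 N upward). Releasing.

Call:
step_arm:
  deltas: "0.4 0 0 0 0;0.4 0 0 0 0;0.4 0 0 0 0;1 0 0 0 0;1 0 0 0 0"

```text
time_s: 13.08
position: [0.4879, -0.2319, 0.0553]
tcp_rot: [-180.0, -0.0, 70.6]
wrist_force: [1.4, 0.2, 0.9]
gripper_width: 0.999
```

Call:
step_arm:
  deltas: "1 0 0 0 0;1 0 0 0 0;1 0 0 0 0"

```text
time_s: 13.45
position: [0.4879, -0.232, 0.0553]
tcp_rot: [180.0, -0.0, 70.6]
wrist_force: [-1.1, 0.4, -0.8]
gripper_width: 1.002
```

```bash
python3 - <<'E'
from h import *
s=status.read_state(); print(s["position"],s["wrist_force"],s["gripper_width"])
im=optics.capture("wrist"); cv2.imwrite("pics/w8.png",im)
E
```

```text
[ 0.4879 -0.232   0.0553] [-1.0978  0.4181 -0.8372] 1.0021233064974744
```

View pics/w8.png

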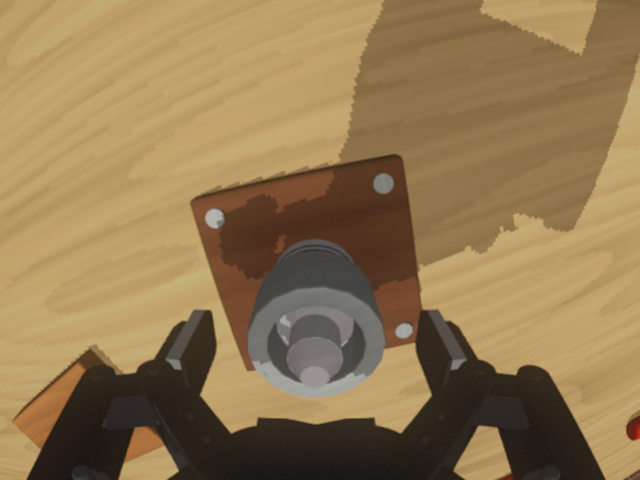

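The fingers are open and clear of the collar, which sits round the gauge with the marked step's scribed lines just visible below it. Retreating upward.

Call:
step_arm:
  deltas: "1 0 0 -10 0;1 0 0 -30 0;1 0 0 -50 0;1 0 0 -50 0;1 0 0 -20 0"

```text
time_s: 14.12
position: [0.4889, -0.2324, 0.219]
tcp_rot: [179.8, 0.0, 70.6]
wrist_force: [-0.0, 0.0, -0.2]
gripper_width: 1.003
```

Call:
step_arm:
  deltas: "1 0 45 0 0;1 0 45 0 0;1 0 0 0 0;1 0 0 0 0;1 0 0 0 0"

```text
time_s: 14.75
position: [0.572, -0.2615, 0.2156]
tcp_rot: [-180.0, -0.0, 70.6]
wrist_force: [-0.2, 1.1, 0.4]
gripper_width: 1.001
```

```bash
python3 - <<'E'
from h import *
s=status.read_state(); print(s["time_s"],s["position"],s["wrist_force"])
w=optics.capture("wrist"); cv2.imwrite("pics/w9.png",w)
sc=optics.capture("scene"); cv2.imwrite("pics/s9.png",sc); tp=optics.capture("top"); cv2.imwrite("pics/t9.png",tp)
a=cv2.resize(w[50:230,216:416],(400,360)); b=cv2.resize(sc[145:235,125:225],(400,360),interpolation=cv2.INTER_NEAREST)
cv2.imwrite("pics/c9.png",np.hstack([a,b]))
for e in ring(tp,(140,160,340,330),0): print(e[:2])
E
```

```text
14.75 [ 0.572  -0.2615  0.2156] [-0.1519  1.0531  0.3535]
(1181.0, ((177.62930297851562, 238.14682006835938), (37.16417694091797, 40.59168243408203), 110.15933990478516))
(466.5, ((178.09716796875, 238.50758361816406), (22.160547256469727, 26.922515869140625), 35.654258728027344))
(455.0, ((309.6095275878906, 184.2841796875), (22.793344497680664, 25.574697494506836), 177.5164031982422))
(101.0, ((309.729248046875, 184.77719116210938), (10.020549774169922, 13.131014823913574), 80.71294403076172))
```

View pics/c9.png

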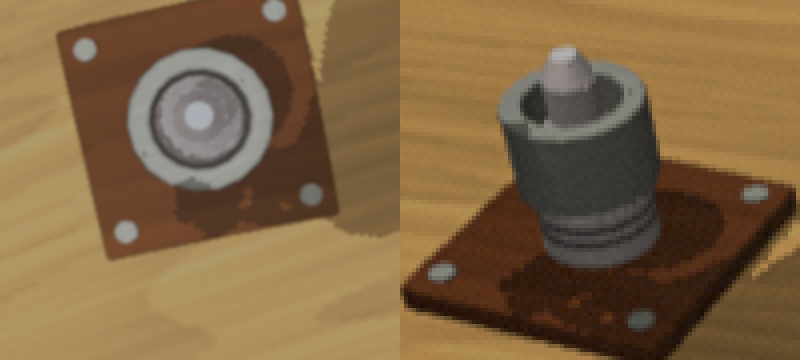

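View pics/w9.png

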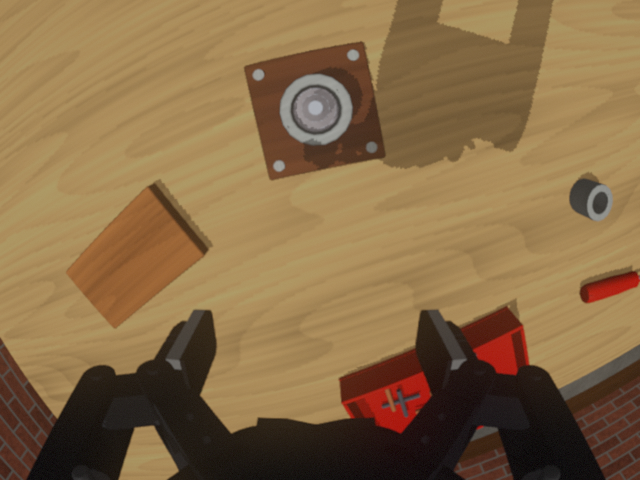

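Wrist view: the rim is concentric with the gauge around (316,108). Scene view: the collar sits just above the scribed lines. One numeric check, then I hand in.

```bash
python3 - <<'E'
from h import *
s=status.read_state(); im=cv2.imread("pics/w9.png")
for e in ring(im,(270,65,365,150),100,90): print(e[0],e[1], wpoint(e[1][0],.075,s))
print("tip",wpoint((315.7,107.7),.092,s))
from station import arm
print(arm.close_job())
E
```

```text
1422.0 ((315.3839111328125, 108.87215423583984), (41.846534729003906, 43.34516525268555), 111.18254089355469) [ 0.4875 -0.2333  0.075 ]
3982.5 ((315.3169250488281, 108.92457580566406), (69.9491195678711, 72.54580688476562), 93.9525146484375) [ 0.4875 -0.2334  0.075 ]
2036.5 ((315.5647277832031, 109.17388916015625), (50.472084045410156, 51.43907165527344), 92.3911361694336) [ 0.4877 -0.2333  0.075 ]
tip [ 0.4871 -0.2329  0.092 ]
the job is handed in; nothing more can be done
None
```

The medium collar is on the marked step of the gauge, released and sitting level, and the job is handed in at about 15 s. I lowered it in the fingers until it stopped, with about 10 N of contact at TCP height 0.056 m (57 mm expected for the collar centre). Then I opened the gripper and backed the arm away.

Last checks:
- **Fit:** the collar rim is within about 1 mm of the gauge axis in the wrist view. The scene view shows it just above the scribed lines. I judged level by eye from the near-circular, concentric rim and did not measure the tilt.
- **Other collars:** the small and large collars are within 0.1 px of their starting positions in the top view.
- **Robot:** it stands clear, with wrist force near zero.

Two readings did not match:
- **Scene camera:** it read 3–5 mm farther out in x than the top and wrist cameras. I relied on the top and wrist cameras.
- **Grip on the bench:** closing the fingers pushed the collar down on the bench with about 28 N for a moment. This stopped when I lifted it.

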